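# Pack two steel feet into the squaring corner

## Robot

A 6-joint arm with a two-finger parallel gripper is mounted at the origin on the work surface. World frame = base frame: x ahead of the robot, y to its left, z up, the work surface at z = 0. Lengths are in m, angles in degrees, forces in N, time in s.
With the tool pointing down it reaches from about 0.325 to 0.775 m from the base axis. Payload 5.5 kg.
Tool frame: the origin (TCP) lies on the centre line of the jaws, within the pads' length; the fingertips stand 8 mm ahead of it and the grasp point (between the pads) lies 11 mm behind it (ctrl.tip_extent is the distance from the TCP to the fingertips, in m); z points along the fingers, y is the direction in which the jaws open and shut (so a half turn about z gives the same grasp; the last joint's range is limited). The gripper opens to 85 mm and grips with 20 to 120 N. Pads are 22 mm wide; open, the fingers measure 114 mm over their backs; the gripper's body (76 mm by 85 mm) begins 54 mm behind the grasp point. The pads swing forward as they close: fully open they stand 13 mm farther back than shut.
Start: joints at [-80.025, 5.22, 70.514, -0, 104.267, -3.249], TCP at [0.137, -0.584, 0.239] pointing down, gripper open.
Joint ranges: [-164.24, 164.24], [-49.07, 125.15], [9.68, 141.18], [-86.29, 266.29], [3.28, 154.24], [-151.56, 151.56]. Speed limits (degrees/s): [147.25, 147.25, 172.46, 180, 180, 180].

## Interface

Orientations are given as a 3x3 rotation matrix whose columns are the frame's x, y, z axes.
In Python, from cell import ctrl gives the robot as it stands.
- The arm moves only by the tool apply_moves, never from a script. Its argument "motion" is text: rows parted by semicolons, each of 7 numbers parted by spaces: the turn, a rotation vector about the tool's x, y, z in rad, then the shift along the tool's x, y, z in m, then the closure in counts, from 0 (fully open) to 255 (shut). A call has 1 to 5 rows; each row is the pose to reach, as a shift and turn from the pose measured when the call began, along the tool's axes at that moment; what a row does not reach only later rows make up. A row lasts 1/8 s, in which the tool goes at most 62.5 mm and 10.7 degrees, less where a joint would pass 70% of its speed; a pose out of reach is approached as far as the arm can. A call with a gripper value outside its range is refused whole. The fingers move at their own pace and stop on an object; "force" is the grip in N (left out, the last holds). Time passes only in rows, so rows that repeat a pose let the fingers close. It gives the time, the measured TCP pose, the force and the opening at its end, in the units of the state.
- ctrl.read_state(): the state, without advancing time (a new reading comes with each control period).
- ctrl.snapshot(name): name is "scene" or "top" or "wrist"; returns a dict with "frame" (480x640x3 uint8, red, green, blue), "K" (3x3 intrinsics, pixels), "rvec" (rotation vector, rad) and "tvec" (3), from world to camera coordinates, as OpenCV has them; the wrist camera has in their place "mount" (4x4, takes a point from camera to tool coordinates, whose origin is the TCP and whose axes are the flange's). Camera axes: x right, y down, z forward; pixel columns grow to the right and rows downward; lengths in m; the calibration is good to about 2 mm. A picture is of the moment at which its call begins: read the wrist's pose just before it. There is no depth.
- ctrl.sign_off(): hands the job in, once; it reports no verdict.
Trained networks look in the newest picture that a camera, given by its name, has taken for a name from the list of things; names that differ only in an ending like _2 or _b are one class to them, and where a whole thing is asked for, a point or a joint stands for the part that bears it (a point fixed in the world has none). Each returns a list of dicts, best first, with "score" (0 to 1); they miss things now and then, are a little off and sometimes report something else, mostly with a low value. They report only what shows in the picture. A call takes as long as a camera call. They do not tell look-alikes from the thing itself.
- ctrl.search_frame(label, camera): "box" ([left, top, right, bottom] in pixels, round what is visible of it).
- ctrl.outline_of(label, camera): "region" (480x640 bool, what is visible of it) and "box" ([left, top, right, bottom] in pixels, round what is visible of it).
The state is a dict: "time_s": time; "joints": joint angles; "qd": joint speeds; "effort": joint torques, N m; "eef_pos": TCP position; "ee_rot": TCP orientation; "ft_force": force on the tool from outside, world axes, zero at the start; "wrist_torque": the same for the moment, N m; "opening": finger opening in m.
Only numpy, scipy, OpenCV 4.12 (cv2) and the standard library are available. Lean on these libraries where they do the work, as an engineer would, in place of code of your own. Each camera call takes 0.05 s, during which the arm holds its last target. There are 200 camera calls.

## Task

Get the two steel feet lined up for tacking: slide the wide foot fully home into the inner corner of the angle-iron stops, tight against both stops, and only then slide the narrow foot up against it, with its end tight against the same long stop and its long side flat against the wide foot. Push them along the bench without lifting or tipping them or turning them to another side, and leave everything else on the bench where it is.

Things in the scene. Friction and masses are not known exactly. Their poses are not given: they have to be found in the camera images.
- corner: Two rusty angle irons fixed to the bench in an L, walls 36 mm high. Origin at bench level where the two inner faces meet. The long stop's inner face is this frame's plane x = 0, 350 mm along -y from the corner; the short stop's is y = 0, 180 mm along -x. Free side: x < 0, y < 0 (towards the robot and its right). Walls 6 mm thick, 6 mm high flange outside. Place and yaw vary, it cannot move.
- wide: Wide foot: loose closed block of dark steel box section, 80 mm along its x, 90 along y, 45 tall, 0.5 to 0.9 kg. Origin: centre of underside. Starts on the corner's free side within 15 degrees of square, 110 mm or more from the long stop. Its +x face goes against the long stop, its +y face against the short one: home, its origin is at (-40, -45) mm in the corner's frame.
- narrow: Narrow foot: same look, 80 mm along its x, 40 along y, 45 tall, 0.3 to 0.55 kg. Origin: centre of underside. It starts beside the wide foot, level with it along the long stop; either may be nearer the short stop. Its +x face (40 mm end) goes against the long stop, its +y face (80 mm side) against the wide foot: home, its origin is at (-40, -110) mm in the corner's frame.
- slug: Bystander: upright steel round-bar slug, diameter 30 mm, 45 mm tall, origin under its centre; it stands off the robot-side end of the short stop.
- bolt: Bystander: bolt standing on its head, head diameter 32 mm, 62 mm tall, origin under its centre; it stands on the robot's right of the two feet.
- can: Bystander: drinks can, diameter 66 mm, 115 mm tall, origin under its centre, to the left of the short stop.
- bottle: Bystander: clear bottle, diameter 62 mm, 200 mm tall, origin under its centre, on the left, beyond the can.
- hammer: Bystander: hammer lying on the bench, to the right near the robot.
- wrench: Bystander: wrench lying on the bench at the left, near the robot.
Mind the look-alikes: they are no part of the job. What is shaped like the wide but blue is not meant.

How it is judged:
By the outcome, as a careful person would: the job done as asked, in the order asked, and still so for the second after the job is handed in, with the robot touching nothing.
It also fails if it takes over 72 s, if anything falls off the work surface, if the arm or the gripper's body presses on something with over 40 N, if the wrist force passes 120 N, or if a joint passes its speed limit or range.

## Working session

There is one attempt and no reset: what is moved stays moved. The work goes in short steps, Python scripts to look and compute and a tool call to move; the robot and the scene stay as the last step left them, time stands still between calls to the robot, and variables do not carry over. Pictures are saved under pics/ and viewed, about 8 in all and at most 12, crops included, and the job is handed in when it is done.

Besides the shell and the picture viewer there is one more tool, called in YAML: its name, and indented under it one key for each argument. apply_moves: Moves the arm, as the interface text tells. Its arguments: {"type":"object","properties":{"motion":{"type":"string"},"force":{"type":"number"}},"required":["motion"]}

```bash
mkdir -p pics; ls
cat > h.py <<'E'
import numpy as np, cv2
from cell import ctrl
def snap(c,fn=None):
    s=ctrl.snapshot(c)
    if fn: cv2.imwrite('pics/'+fn,s['frame'][:,:,::-1])
    return s
def ray(s,uv,z):
    R=cv2.Rodrigues(np.array(s['rvec'],float))[0];t=np.array(s['tvec'],float).ravel();K=np.array(s['K'])
    uv=np.atleast_2d(np.array(uv,float))
    d=(np.c_[uv,np.ones(len(uv))]@np.linalg.inv(K).T)@R
    c=-R.T@t
    return (c+d*((z-c[2])/d[:,2])[:,None])[:,:2]
E
python3 - <<'E'
from h import *
s=snap('top','top0.png'); s2=snap('scene','scene0.png')
for n in ['corner','wide','narrow','slug','bolt','can','bottle','hammer','wrench']:
    s=ctrl.search_frame(n,'top'); print(n,[(round(d['score'],2),np.round(d['box']).tolist()) for d in s])
print(ctrl.read_state())
E
```

```text
pics
corner [(0.62, [280.0, 167.0, 420.0, 248.0])]
wide [(0.88, [400.0, 289.0, 444.0, 333.0]), (0.69, [373.0, 221.0, 412.0, 258.0]), (0.69, [265.0, 289.0, 304.0, 328.0]), (0.66, [323.0, 290.0, 365.0, 330.0])]
narrow [(0.61, [341.0, 230.0, 357.0, 259.0]), (0.53, [371.0, 219.0, 414.0, 259.0])]
slug [(0.65, [285.0, 261.0, 294.0, 268.0])]
bolt [(0.42, [443.0, 247.0, 461.0, 259.0])]
can [(0.67, [203.0, 238.0, 233.0, 269.0]), (0.55, [463.0, 260.0, 523.0, 350.0]), (0.55, [156.0, 271.0, 189.0, 333.0])]
bottle [(0.74, [178.0, 176.0, 218.0, 212.0])]
hammer [(0.97, [463.0, 256.0, 524.0, 350.0])]
wrench [(0.89, [156.0, 272.0, 187.0, 332.0]), (0.33, [342.0, 228.0, 356.0, 263.0]), (0.21, [465.0, 260.0, 524.0, 349.0])]
{'time_s': 0.55, 'joints': array([-8.00255061e+01,  5.21756492e+00,  7.05133526e+01, -1.44290902e-04,
        1.04265768e+02, -3.24844842e+00]), 'qd': array([-0.02065425, -0.02509353,  0.0117371 , -0.055375  , -0.06702182,
        0.01474897]), 'effort': array([-1.00596088e-03, -4.58025348e+01, -4.17763174e+01, -1.83488646e-04,
        7.77149380e-04,  1.19458082e-05]), 'eef_pos': array([ 0.13724761, -0.58411213,  0.23930252]), 'ee_rot': array([[ 9.73487531e-01,  2.28740087e-01,  7.61566176e-06],
       [ 2.28740087e-01, -9.73487529e-01, -5.73942489e-05],
       [-5.71461373e-06,  5.76145927e-05, -9.99999998e-01]]), 'ft_force': array([ 0.34784299, -0.30794653, -0.05318244]), 'wrist_torque': array([-0.00316552, -0.0332464 ,  0.00175137]), 'opening': 0.0852551704435687}
```

View pics/top0.png

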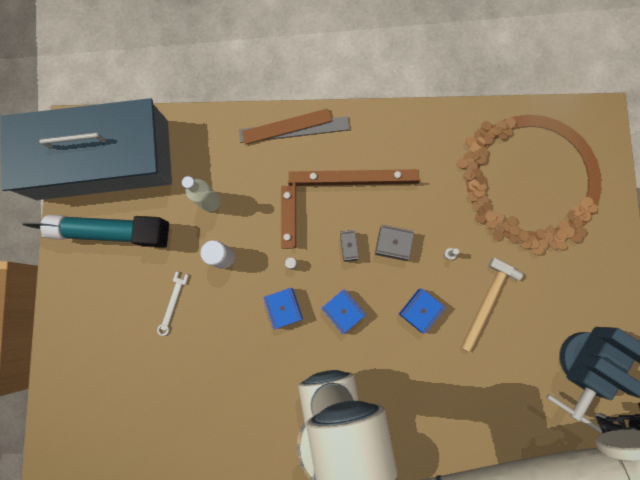

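View pics/scene0.png

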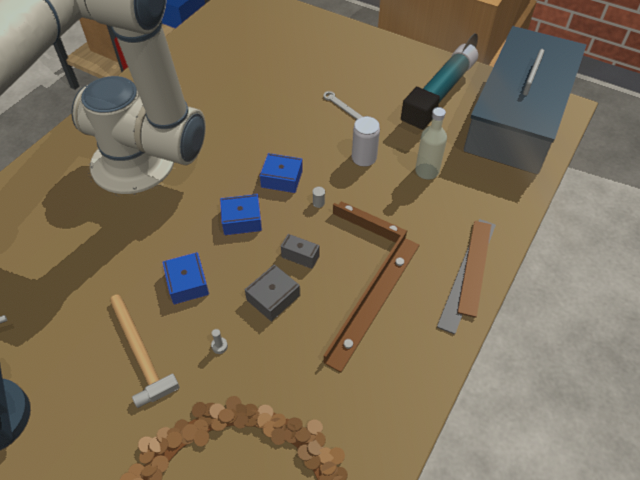

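The top view shows the corner at about (294,183). The grey wide foot is at (395,243) and the grey narrow foot at (350,246), nearer the short stop. The blue blocks in the row below are decoys, the slug is at (290,263) and the bolt at (452,254). Next are rough poses in world coordinates.

Run:
```python
from h import *
s=snap('top')
print('K',np.round(s['K'],1).tolist())
P=lambda uv,z:np.round(ray(s,uv,z)*1000).tolist()
print('corner walls top', P([[294,184],[418,181],[294,247]],.036))
for n,z in [('wide',.045),('narrow',.045),('slug',.045),('bolt',.03),('can',.115)]:
    for d in ctrl.outline_of(n,'top'):
        m=d['region'].astype(np.uint8); r=cv2.minAreaRect(cv2.findNonZero(m))
        print(n,round(d['score'],2),np.round(r[0]),np.round(r[1]),round(r[2],1),P([r[0]],z))
print(ctrl.tip_extent)
w=snap('wrist'); print(np.round(w['mount'],4).tolist(),np.round(w['K'],1).tolist())
```

```text
K [[435.6, 0.0, 321.8], [0.0, 435.6, 245.4], [0.0, 0.0, 1.0]]
corner walls top [[707.0, 117.0], [708.0, -228.0], [530.0, 118.0]]
wide 0.86 [421. 311.] [34. 36.] 38.2 [[352.0, -217.0]]
wide 0.64 [343. 311.] [34. 30.] 50.2 [[354.0, -11.0]]
wide 0.62 [394. 243.] [35. 31.] 11.3 [[536.0, -155.0]]
narrow 0.73 [349. 246.] [30. 15.] 82.9 [[528.0, -31.0]]
narrow 0.65 [338. 185.] [ 68. 156.] 62.7 [[698.0, -6.0]]
slug 0.5 [290. 264.] [9. 9.] 90.0 [[484.0, 127.0]]
bolt 0.5 [451. 254.] [11. 14.] 90.0 [[505.0, -309.0]]
0.008
[[-0.0006, -0.9487, -0.3162, 0.0814], [1.0, -0.0005, -0.0004, 0.0005], [0.0002, -0.3162, 0.9487, -0.1342], [0.0, 0.0, 0.0, 1.0]] [[396.0, 0.0, 322.6], [0.0, 396.0, 235.1], [0.0, 0.0, 1.0]]
```

apply_moves:
  motion: "0 0 0.23 0.636 -0.419 -0.06 0;0 0 0.23 0.636 -0.419 -0.06 0;0 0 0.23 0.636 -0.419 -0.06 0;0 0 0.23 0.636 -0.419 -0.06 0;0 0 0.23 0.636 -0.419 -0.06 0"

```text
time_s: 1.52
eef_pos: [0.3522, -0.3563, 0.2642]
ee_rot: [[1.0, 0.0, 0.001], [0.0, -1.0, -0.001], [0.001, 0.001, -1.0]]
ft_force: [1.1, -1.0, 0.2]
opening: 0.0855
```

```bash
cat >> h.py <<'E'
def go(x,y,z,yaw=0.):
    """print tool-frame shift to reach TCP x,y,z (m), tool down, tool x axis at yaw deg in world"""
    s=ctrl.read_state();R=np.array(s['ee_rot']);p=np.array(s['eef_pos'])
    a=np.radians(yaw);T=np.array([[np.cos(a),np.sin(a),0],[np.sin(a),-np.cos(a),0],[0,0,-1]])
    rv=cv2.Rodrigues(R.T@T)[0].ravel();d=R.T@(np.array([x,y,z])-p)
    print('t',round(s['time_s'],2),'pos',np.round(p,4),'F',np.round(s['ft_force'],1),'op',round(s['opening'],4),'->',*np.round(np.r_[rv,d],4),'len',round(np.linalg.norm(d),3))
E
python3 -c "from h import *; go(.66,-.03,.3,0)"
```

```text
t 1.52 pos [ 0.3522 -0.3563  0.2642] F [ 1.1 -1.   0.2] op 0.0855 -> 0.0006 -0.0006 0.0005 0.308 -0.3261 -0.0358 len 0.45
```

apply_moves:
  motion: "0 0 0 0.308 -0.326 -0.036 0;0 0 0 0.308 -0.326 -0.036 0;0 0 0 0.308 -0.326 -0.036 0;0 0 0 0.308 -0.326 -0.036 0;0 0 0 0.308 -0.326 -0.036 0"

```text
time_s: 2.15
eef_pos: [0.5659, -0.1295, 0.2894]
ee_rot: [[1.0, 0.001, 0.001], [0.001, -1.0, -0.001], [0.001, 0.001, -1.0]]
ft_force: [1.5, -1.5, -0.2]
opening: 0.0855
```

apply_moves:
  motion: "0 0 0 0.08 -0.083 -0.01 0;0 0 0 0.08 -0.083 -0.01 0;0 0 0 0.08 -0.083 -0.01 0"

```text
time_s: 2.52
eef_pos: [0.6477, -0.0431, 0.2971]
ee_rot: [[1.0, 0.005, -0.001], [0.005, -1.0, 0.0], [-0.001, -0.0, -1.0]]
ft_force: [0.3, -0.6, -0.2]
opening: 0.0852
```

```bash
cat >> h.py <<'E'
def wsnap(fn=None):
    st=ctrl.read_state(); w=snap('wrist',fn)
    T=np.eye(4);T[:3,:3]=st['ee_rot'];T[:3,3]=st['eef_pos'];C=np.linalg.inv(T@np.array(w['mount']))
    w['rvec']=cv2.Rodrigues(C[:3,:3])[0].ravel();w['tvec']=C[:3,3];return w
E
python3 - <<'E'
from h import *
go(.66,-.03,.3,0)
s=wsnap('w1.png')
P=lambda uv,z:np.round(ray(s,uv,z)*1000,1).tolist()
for n,z in [('wide',.045),('narrow',.045),('corner',0.036)]:
    for d in ctrl.outline_of(n,'wrist'):
        m=d['region'].astype(np.uint8); r=cv2.minAreaRect(cv2.findNonZero(m))
        print(n,round(d['score'],2),np.round(d['box']),np.round(r[1]),round(r[2],1),P([r[0]],z),P(cv2.boxPoints(r),z))
E
```

```text
t 2.52 pos [ 0.6477 -0.0431  0.2971] F [ 0.3 -0.6 -0.2] op 0.0852 -> -0.0001 0.0014 0.0054 0.0124 -0.013 -0.0029 len 0.018
wide 0.94 [186. 384. 216. 434.] [27. 48.] 22.5 [[375.8, 99.4]] [[349.6, 128.1], [415.5, 99.4], [401.1, 71.6], [333.8, 99.4]]
wide 0.9 [411. 381. 458. 443.] [45. 52.] 45.0 [[374.0, -184.0]] [[369.6, -142.9], [423.7, -182.4], [378.3, -225.0], [320.7, -185.8]]
wide 0.87 [249. 366. 344. 447.] [88. 76.] 46.5 [[370.1, -14.4]] [[377.9, 55.3], [452.8, -12.8], [362.2, -84.8], [277.2, -16.2]]
wide 0.68 [374. 234. 478. 328.] [97. 80.] 11.3 [[546.5, -153.8]] [[510.2, -95.8], [601.5, -108.1], [581.0, -208.9], [486.6, -203.7]]
narrow 0.88 [291. 247. 334. 327.] [81. 39.] 82.9 [[540.4, -33.2]] [[583.7, -7.8], [589.2, -48.3], [494.1, -60.3], [487.7, -16.9]]
corner 0.96 [128.  74. 523. 291.] [392. 214.] 0.3 [[650.5, -46.4]] [[531.2, 170.0], [751.2, 135.8], [750.9, -228.5], [530.5, -263.5]]
```

View pics/w1.png

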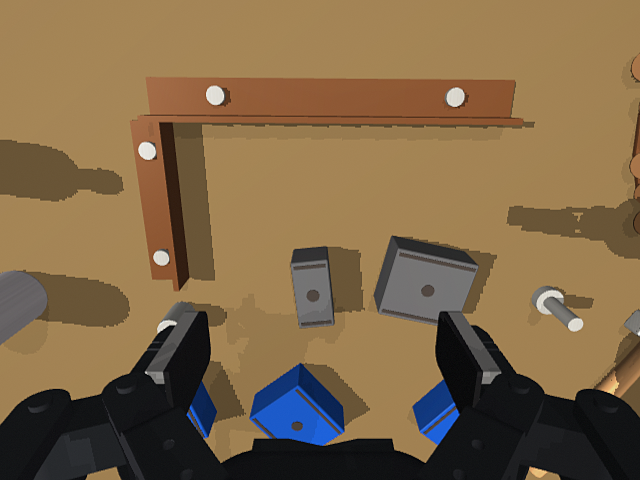

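The wrist view shows the long stop along row ~121 and the short stop from (168,122) to (180,290). The narrow foot is at (312,290) and the wide foot at (428,285), with a fingertip just beside its lower edge. I'll fit box silhouettes to the masks and find the wall edges.

```bash
cat >> h.py <<'E'
from scipy.optimize import minimize
def proj(s,X): return cv2.projectPoints(np.array(X,float),np.array(s['rvec'],float),np.array(s['tvec'],float),np.array(s['K']),None)[0][:,0]
def fit(s,m,x0,L,W,H=.045):
    c=np.array([[i*L/2,j*W/2,k] for i in(-1,1) for j in(-1,1) for k in(0,H)])
    def f(v):
        a=np.radians(v[2]);q=c.copy();q[:,0]=v[0]/1e3+c[:,0]*np.cos(a)-c[:,1]*np.sin(a);q[:,1]=v[1]/1e3+c[:,0]*np.sin(a)+c[:,1]*np.cos(a)
        h=cv2.convexHull((proj(s,q)).astype(np.float32)); b=np.zeros(m.shape,np.uint8)
        cv2.fillConvexPoly(b,np.round(h*16).astype(np.int32),1,cv2.LINE_8,4)
        return np.sum(b!=m)/np.sum(m)
    best=min((minimize(f,[x0[0],x0[1],a],method='Nelder-Mead',options=dict(initial_simplex=[[x0[0],x0[1],a],[x0[0]+8,x0[1],a],[x0[0],x0[1]+8,a],[x0[0],x0[1],a+6]])) for a in(-15,-8,0,8,15)),key=lambda r:r.fun)
    return np.round(best.x,1),round(best.fun,3)
def feet(s,cam='wrist',gw=None,gn=None):
    for n,W,g in(('wide',.09,gw),('narrow',.04,gn)):
        if g is None: continue
        best=min(ctrl.outline_of(n,cam),key=lambda d:np.linalg.norm(ray(s,[[(d['box'][0]+d['box'][2])/2,(d['box'][1]+d['box'][3])/2]],.03)[0]*1e3-g),default=None)
        if best: print(n,round(best['score'],2),*fit(s,best['region'].astype(np.uint8),g,.08,W))
E
python3 - <<'E'
from h import *
s=wsnap(); feet(s,'wrist',(536,-154),(530,-32))
st=snap('top'); feet(st,'top',(536,-154),(530,-32))
g=cv2.cvtColor(s['frame'],cv2.COLOR_RGB2GRAY)
big=cv2.resize(s['frame'][60:340,110:550],None,fx=1.8,fy=1.8,interpolation=cv2.INTER_CUBIC);cv2.imwrite('pics/w1c.png',big[:,:,::-1])
for u in (200,260,320,380,440,500): print(u,g[110:135,u].tolist())
for v in (140,180,220,260): print(v,g[v,150:195].tolist())
E
```

```text
wide 0.77 [ 537.7 -156.2  -15.3] 0.103
narrow 0.76 [530.5 -33.4   5.7] 0.043
wide 0.98 [ 551.1 -120.5  -23.1] 1.966
200 [110, 110, 113, 99, 72, 100, 113, 110, 110, 111, 109, 93, 69, 96, 131, 127, 126, 126, 126, 126, 125, 127, 126, 126, 127]
260 [104, 104, 104, 99, 77, 81, 107, 105, 103, 105, 103, 90, 73, 72, 66, 92, 130, 126, 126, 127, 126, 125, 126, 127, 126]
320 [100, 100, 101, 96, 73, 79, 105, 101, 100, 100, 101, 93, 73, 75, 72, 96, 132, 127, 126, 126, 125, 125, 125, 125, 125]
380 [99, 100, 100, 95, 73, 78, 103, 100, 99, 99, 101, 94, 74, 76, 72, 96, 131, 126, 125, 125, 125, 125, 125, 125, 126]
440 [97, 97, 99, 94, 72, 77, 101, 97, 97, 97, 100, 92, 73, 74, 73, 97, 129, 125, 125, 125, 125, 125, 125, 124, 125]
500 [95, 94, 96, 98, 83, 64, 99, 96, 95, 95, 97, 94, 87, 82, 107, 141, 135, 135, 135, 135, 135, 134, 135, 135, 135]
140 [117, 117, 115, 114, 115, 116, 128, 42, 29, 31, 36, 33, 34, 34, 34, 34, 34, 34, 34, 31, 55, 91, 91, 87, 87, 88, 88, 87, 88, 88, 87, 88, 88, 88, 88, 88, 88, 88, 88, 87, 88, 88, 87, 88, 88]
180 [108, 109, 108, 107, 107, 107, 107, 107, 107, 106, 108, 118, 47, 30, 33, 34, 33, 35, 33, 35, 35, 34, 35, 33, 27, 69, 91, 89, 88, 87, 88, 88, 88, 88, 87, 88, 88, 88, 87, 88, 88, 89, 89, 88, 88]
220 [102, 102, 102, 102, 101, 102, 102, 100, 101, 102, 101, 101, 102, 101, 102, 102, 109, 44, 30, 33, 32, 35, 35, 34, 32, 34, 34, 33, 33, 25, 93, 90, 88, 89, 88, 88, 87, 89, 88, 88, 88, 87, 88, 88, 89]
260 [89, 131, 212, 220, 213, 218, 215, 212, 212, 213, 209, 213, 211, 211, 222, 167, 75, 94, 97, 98, 98, 104, 61, 33, 33, 34, 35, 34, 34, 35, 33, 33, 32, 31, 53, 91, 90, 88, 87, 87, 89, 87, 87, 87, 87]
```

View pics/w1c.png

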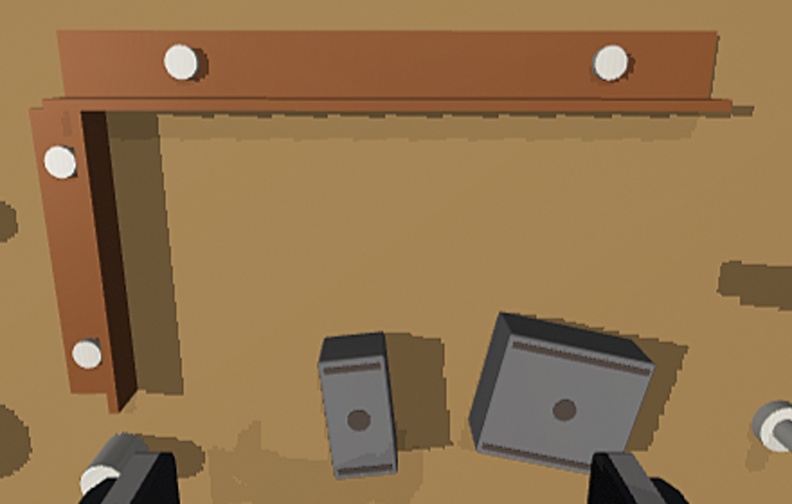

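Run:
```python
from h import *
s=wsnap()
P=lambda uv,z:np.round(ray(s,uv,z)*1000,1).tolist()
print('long',P([[200,121.3],[260,121.3],[440,121.4],[500,121.9]],.036))
print('short top',P([[157,140],[162,180],[167,220],[172,260]],.036),'bot',P([[170,140],[174.9,180],[179.5,220],[184.1,260]],0))
c=lambda *a:[[x/1.8+110,y/1.8+60] for x,y in a]
print('wide',P(c((512,336),(653,365),(477,452)),.045))
print('nar',P(c((320,366),(383,360),(397,473),(335,478)),.045))
go(.66,-.03,.3,0)
```

```text
long [[710.9, 70.7], [710.8, 12.7], [710.5, -161.5], [710.0, -219.7]]
short top [[693.3, 114.6], [653.8, 114.8], [611.7, 115.0], [566.6, 115.2]] bot [[690.3, 115.4], [647.2, 115.3], [601.2, 115.5], [552.2, 115.7]]
wide [[584.9, -122.9], [566.6, -207.0], [509.1, -105.6]]
nar [[566.3, -10.8], [570.0, -47.9], [494.5, -56.5], [491.0, -17.9]]
t 3.08 pos [ 0.6455 -0.047   0.2998] F [-0.2 -0.5 -1.2] op 0.0854 -> 0.0011 -0.0019 -0.0004 0.0145 -0.017 -0.0002 len 0.022
```

apply_moves:
  motion: "0 0 0 -0.19 0.108 0.18 110;0 0 0 -0.19 0.108 0.18 110;0 0 0 -0.19 0.108 0.18 110;0 0 0 -0.19 0.108 0.18 110;0 0 0 -0.19 0.108 0.18 110"

```text
time_s: 3.7
eef_pos: [0.453, -0.1558, 0.117]
ee_rot: [[1.0, -0.002, -0.001], [-0.002, -1.0, -0.0], [-0.001, 0.0, -1.0]]
ft_force: [-0.0, -0.5, 1.2]
opening: 0.0484
```

```bash
python3 -c "
from h import *; go(.458,-.156,.014,0); print(ctrl.read_state()['joints'].round())"
```

```text
t 3.7 pos [ 0.453  -0.1558  0.117 ] F [-0.  -0.5  1.2] op 0.0484 -> 0.0003 0.0009 -0.0019 0.0051 0.0002 0.103 len 0.103
[-23. -13. 100.  -0.  93.  67.]
```

apply_moves:
  motion: "0 0 0 0.004 0 0.06 110;0 0 0 0.004 0 0.102 110;0 0 0 0.004 0 0.102 110"

```text
time_s: 4.08
eef_pos: [0.4541, -0.1549, 0.0115]
ee_rot: [[1.0, -0.002, -0.008], [-0.002, -1.0, 0.003], [-0.008, -0.003, -1.0]]
ft_force: [0.5, 0.4, 0.9]
opening: 0.0486
```

apply_moves:
  motion: "0 0 0 0.014 0 0 110;0 0 0 0.028 0 0 110;0 0 0 0.042 0 0 110;0 0 0 0.056 0 0 110;0 0 0 0.07 0 0 110"

```text
time_s: 4.7
eef_pos: [0.5247, -0.1551, 0.0122]
ee_rot: [[1.0, -0.002, -0.009], [-0.002, -1.0, 0.002], [-0.009, -0.002, -1.0]]
ft_force: [-7.3, -1.1, 6.2]
opening: 0.0488
```

Run:
```python
from h import *
go(.6,-.156,.014,0)
s=wsnap('w2.png'); t=snap('top','t2.png'); feet(s,'wrist',(566,-154)); print(ctrl.read_state()['joints'].round())
```

```text
t 4.7 pos [ 0.5247 -0.1551  0.0122] F [-7.3 -1.1  6.2] op 0.0488 -> -0.0024 0.0086 -0.002 0.0752 0.0007 -0.0024 len 0.075
wide 0.56 [ 575.7 -149.1   -0. ] 0.037
[-20.   2.  97.   0.  81.  70.]
```

View pics/w2.png

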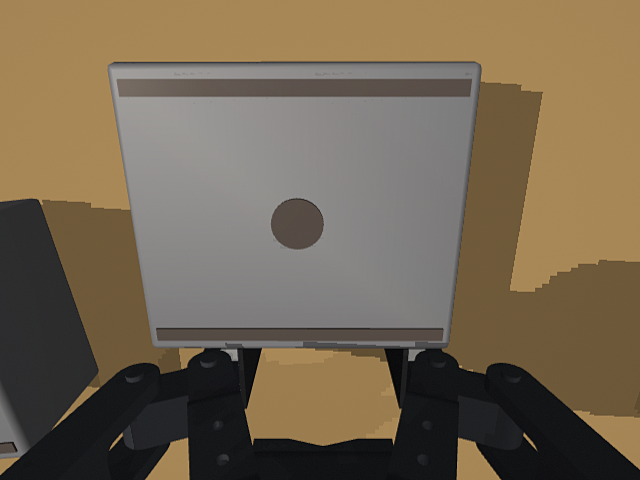

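The wide foot is now squared at about (576,-149), with both fingers on its rear face (image rows ~345). I'll carry on to the long stop.

apply_moves:
  motion: "0 0.004 0 0.017 0 -0.003 110;0 0.008 0 0.034 0 -0.003 110;0 0.008 0 0.051 0 -0.003 110;0 0.008 0 0.068 0 -0.003 110;0 0.008 0 0.085 0 -0.003 110"

```text
time_s: 5.48
eef_pos: [0.6101, -0.1549, 0.0142]
ee_rot: [[1.0, -0.001, -0.0], [-0.001, -1.0, 0.003], [-0.0, -0.003, -1.0]]
ft_force: [-7.1, -0.8, 4.7]
opening: 0.0484
```

apply_moves:
  motion: "0 0 0 0.004 0 0 110;0 0 0 0.008 0 0 110;0 0 0 0.011 0 0 110;0 0 0 0.013 0 0 110"

```text
time_s: 5.98
eef_pos: [0.6193, -0.1548, 0.0144]
ee_rot: [[1.0, -0.002, -0.009], [-0.002, -1.0, 0.004], [-0.009, -0.004, -1.0]]
ft_force: [-23.7, 1.5, 12.7]
opening: 0.0485
```

Run:
```python
from h import *
go(.62,-.156,.014,0)
s=wsnap(); feet(s,'wrist',(668,-150)); print(ctrl.read_state()['joints'].round())
```

```text
t 5.97 pos [ 0.6193 -0.1548  0.0144] F [-23.7   1.5  12.7] op 0.0485 -> -0.0039 0.009 -0.0018 0.0007 0.0012 0.0003 len 0.001
wide 0.69 [ 670.3 -148.9    0. ] 0.036
[-17.  16.  82.   0.  83.  73.]
```

apply_moves:
  motion: "0 0 0 -0.03 0 0 195;0 0 -0.18 -0.03 0 -0.06 195;0 0 -0.36 -0.01 0.02 -0.09 195;0 0 -0.54 0.02 0.045 -0.09 195;0 0 -0.72 0.049 0.067 -0.09 195"

```text
time_s: 6.7
eef_pos: [0.6702, -0.223, 0.1049]
ee_rot: [[0.749, 0.663, -0.006], [0.663, -0.749, 0.003], [-0.002, -0.007, -1.0]]
ft_force: [0.4, 0.6, 0.5]
opening: 0.0201
```

```bash
python3 -c "
from h import *; go(.668,-.222,.1,90)"
```

```text
t 6.7 pos [ 0.6702 -0.223   0.1049] F [0.4 0.6 0.5] op 0.0201 -> -0.0072 -0.0006 -0.8464 -0.001 -0.0021 0.005 len 0.005
```

apply_moves:
  motion: "0 0 -0.18 0 -0.001 0.005 195;0 0 -0.36 0 -0.001 0.005 195;-0.003 0 -0.54 0 -0.001 0.005 195;-0.007 0 -0.72 0 -0.001 0.005 195;-0.007 0 -0.846 0 -0.001 0.005 195"

```text
time_s: 7.32
eef_pos: [0.6695, -0.222, 0.0999]
ee_rot: [[-0.005, 1.0, 0.001], [1.0, 0.005, 0.001], [0.001, 0.001, -1.0]]
ft_force: [0.3, 0.2, -0.4]
opening: 0.0203
```

```bash
python3 -c "
from h import *; go(.668,-.222,.017,90)
s=wsnap(); feet(s,'wrist',(670,-150))"
```

```text
t 7.33 pos [ 0.6695 -0.222   0.0999] F [ 0.3  0.2 -0.4] op 0.0203 -> 0.0008 -0.0008 0.0046 -0.0 -0.0015 0.0829 len 0.083
wide 0.79 [ 6.699e+02 -1.497e+02  1.000e-01] 0.04
```

apply_moves:
  motion: "0 0 0.004 0 -0.001 0.055 195;0 0 0.004 0 -0.001 0.083 195;0 0 0.004 0 -0.001 0.083 195"

```text
time_s: 7.8
eef_pos: [0.6664, -0.2211, 0.013]
ee_rot: [[0.006, 1.0, -0.005], [1.0, -0.006, 0.003], [0.003, -0.005, -1.0]]
ft_force: [-0.3, -0.6, 0.2]
opening: 0.0198
```

apply_moves:
  motion: "0 0 0 0.017 0 0 195;0 0 0 0.034 0 0 195;0 0 0 0.051 0 0 195;0 0 0 0.068 0 0 195;0 0 0 0.085 0 0 195"

```text
time_s: 8.43
eef_pos: [0.6675, -0.1356, 0.0153]
ee_rot: [[0.006, 1.0, -0.003], [1.0, -0.006, 0.001], [0.001, -0.003, -1.0]]
ft_force: [-1.1, -5.0, 1.9]
opening: 0.0203
```

```bash
python3 -c "
from h import *; go(.668,.014,.017,90)
s=wsnap('w3.png'); feet(s,'wrist',(670,-81))"
```

```text
t 8.43 pos [ 0.6675 -0.1356  0.0153] F [-1.1 -5.   1.9] op 0.0203 -> -0.003 -0.0013 -0.0057 0.1496 -0.0004 -0.0015 len 0.15
wide 0.69 [ 6.697e+02 -8.060e+01 -3.000e-01] 0.043
```

View pics/w3.png

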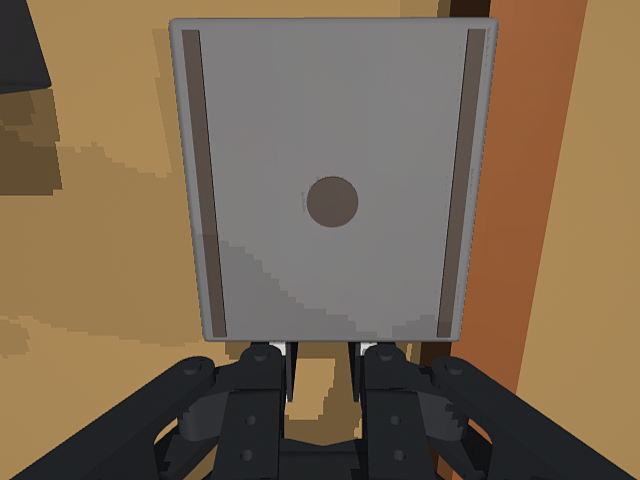

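The wide foot slides square along the long stop, with its right edge on the brown wall at column ~490. I'll continue to the short stop.

apply_moves:
  motion: "0 0 -0.005 0.025 0 0 195;0 0 -0.005 0.052 0 0 195;0 0 -0.005 0.08 0 0 195;0 0 -0.005 0.108 0 0 195;0 0 -0.005 0.136 0 0 195"

```text
time_s: 9.15
eef_pos: [0.6681, 0.0037, 0.0157]
ee_rot: [[-0.002, 1.0, -0.003], [1.0, 0.002, 0.004], [0.004, -0.003, -1.0]]
ft_force: [0.2, -2.6, -3.0]
opening: 0.0197
```

apply_moves:
  motion: "0 0 0 0.004 0 0 195;0 0 0 0.008 0 0 195;0 0 0 0.012 0 0 195;0 0 0 0.016 0 0 195"

```text
time_s: 9.65
eef_pos: [0.6681, 0.0144, 0.0162]
ee_rot: [[0.002, 1.0, -0.003], [1.0, -0.002, -0.004], [-0.004, -0.003, -1.0]]
ft_force: [-2.8, -23.6, 2.6]
opening: 0.0199
```

```bash
python3 -c "
from h import *; go(.668,.016,.017,90)
s=wsnap(); feet(s,'wrist',(670,70))"
```

```text
t 9.65 pos [0.6681 0.0144 0.0162] F [ -2.8 -23.6   2.6] op 0.0199 -> -0.003 0.0039 -0.0016 0.0016 -0.0001 -0.0008 len 0.002
wide 0.84 [ 6.706e+02  6.940e+01 -1.000e-01] 0.042
```

apply_moves:
  motion: "0 0 0 -0.02 0 0 195;0 0 0.18 -0.02 0 -0.06 195;0 0 0.36 0 -0.025 -0.09 195;0 0 0.54 0.03 -0.05 -0.09 195;0 0 0.72 0.056 -0.075 -0.09 195"

```text
time_s: 10.38
eef_pos: [0.5932, 0.0712, 0.1072]
ee_rot: [[0.666, 0.746, -0.001], [0.746, -0.666, -0.002], [-0.002, 0.0, -1.0]]
ft_force: [-0.1, 0.1, 0.1]
opening: 0.0197
```

```bash
python3 -c "
from h import *; go(.592,.07,.1,0)"
```

```text
t 10.38 pos [0.5932 0.0712 0.1072] F [-0.1  0.1  0.1] op 0.0197 -> 0.0011 0.0019 0.8421 -0.0016 -0.0001 0.0072 len 0.007
```

apply_moves:
  motion: "0 0 0.18 -0.001 0 0.007 195;0 0 0.36 -0.001 0 0.007 195;0 0 0.54 -0.001 0 0.007 195;0 0 0.72 -0.001 0 0.007 195;0 0 0.842 -0.001 0 0.007 195"

```text
time_s: 11.0
eef_pos: [0.5927, 0.07, 0.1004]
ee_rot: [[1.0, -0.005, -0.001], [-0.005, -1.0, -0.0], [-0.001, 0.0, -1.0]]
ft_force: [-1.1, -0.1, 0.4]
opening: 0.0203
```

```bash
python3 -c "
from h import *; go(.592,.07,.017,0)
s=wsnap(); feet(s,'wrist',(670,70),(530,-33))"
```

```text
t 11.0 pos [0.5927 0.07   0.1004] F [-1.1 -0.1  0.4] op 0.0203 -> 0.0004 0.001 -0.005 -0.0006 -0.0 0.0834 len 0.083
wide 0.89 [ 6.7e+02  7.0e+01 -3.0e-01] 0.032
narrow 0.56 [531.7 -32.8   9.4] 0.393
```

Descend, then press the wide foot against the long stop.

apply_moves:
  motion: "0 0 -0.005 0 0 0.06 195;0 0 -0.005 0 0 0.083 195;0 0 -0.005 0 0 0.083 195;0 0 -0.005 0.015 0 0.083 195"

```text
time_s: 11.65
eef_pos: [0.6081, 0.07, 0.0189]
ee_rot: [[1.0, 0.008, 0.001], [0.008, -1.0, -0.0], [0.0, 0.0, -1.0]]
ft_force: [0.6, 0.1, 0.3]
opening: 0.0201
```

apply_moves:
  motion: "0 0 0 0.008 0 0 195;0 0 0 0.012 0 0 195;0 0 0 0.016 0 0 195;0 0 0 0.018 0 0 195"

```text
time_s: 12.15
eef_pos: [0.6198, 0.0699, 0.0209]
ee_rot: [[1.0, 0.009, -0.015], [0.009, -1.0, -0.002], [-0.015, 0.001, -1.0]]
ft_force: [-40.5, -2.7, 25.2]
opening: 0.0199
```

```bash
python3 -c "
from h import *; go(.592,.07,.017,0)
s=wsnap('w4.png'); feet(s,'wrist',(670,70))"
```

```text
t 12.15 pos [0.6198 0.0699 0.0209] F [-40.5  -2.7  25.2] op 0.0199 -> 0.0015 0.0155 0.0087 -0.0277 -0.0004 0.0043 len 0.028
wide 0.66 [670.7  69.5   0. ] 0.039
```

View pics/w4.png

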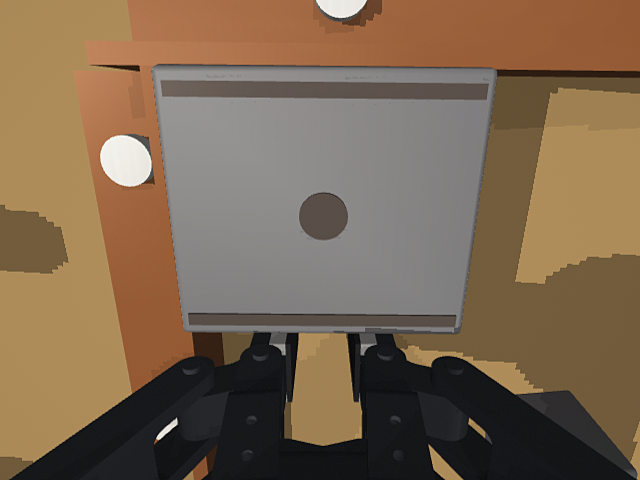

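The wide foot sits home: its top edge is on the long stop (row 67) and its left edge on the short stop (column 155). Now for the narrow foot.

apply_moves:
  motion: "0 0.008 0 -0.028 0 0 210;0 0.015 0.008 -0.03 0 -0.06 210;0 0.015 0.008 -0.07 0.036 -0.08 210;0 0.015 0.008 -0.12 0.07 -0.08 210;0 0.015 0.008 -0.165 0.106 -0.08 210"

```text
time_s: 12.88
eef_pos: [0.4559, -0.0382, 0.105]
ee_rot: [[1.0, 0.002, 0.002], [0.002, -1.0, -0.002], [0.002, 0.002, -1.0]]
ft_force: [0.7, -1.2, 0.9]
opening: 0.0149
```

```bash
python3 -c "
from h import *; go(.457,-.036,.017,0)
s=wsnap(); feet(s,'wrist',(670,70),(530,-33))"
```

```text
t 12.88 pos [ 0.4559 -0.0382  0.105 ] F [ 0.7 -1.2  0.9] op 0.0149 -> 0.0021 -0.0023 0.0021 0.0009 -0.0024 0.088 len 0.088
wide 0.73 [670.  70. -15.] 1.0
narrow 0.71 [530.4 -33.2   6.2] 0.044
```

apply_moves:
  motion: "0 0 0 0.001 0 0.055 210;0 0 0 0.001 0 0.087 210;0 0 0 0.001 0 0.087 210"

```text
time_s: 13.4
eef_pos: [0.4558, -0.038, 0.0154]
ee_rot: [[1.0, -0.001, -0.003], [-0.001, -1.0, -0.001], [-0.003, 0.001, -1.0]]
ft_force: [-0.1, 0.4, 0.8]
opening: 0.0147
```

apply_moves:
  motion: "0 0 0 0.014 0 0 210;0 0 0 0.027 0 0 210;0 0 0 0.04 0 0 210;0 0 0 0.053 0 0 210;0 0 0 0.066 0 0 210"

```text
time_s: 14.02
eef_pos: [0.5227, -0.0381, 0.0156]
ee_rot: [[1.0, -0.001, -0.003], [-0.001, -1.0, -0.001], [-0.003, 0.001, -1.0]]
ft_force: [-5.4, 0.6, 4.1]
opening: 0.0146
```

```bash
python3 -c "
from h import *; go(.619,-.036,.017,0)
s=wsnap('w5.png'); feet(s,'wrist',None,(574,-35))"
```

```text
t 14.03 pos [ 0.5227 -0.0381  0.0156] F [-5.4  0.6  4.1] op 0.0146 -> 0.001 0.0027 -0.0007 0.0963 -0.0022 -0.0017 len 0.096
narrow 0.63 [ 5.736e+02 -3.810e+01 -1.000e-01] 0.046
```

View pics/w5.png

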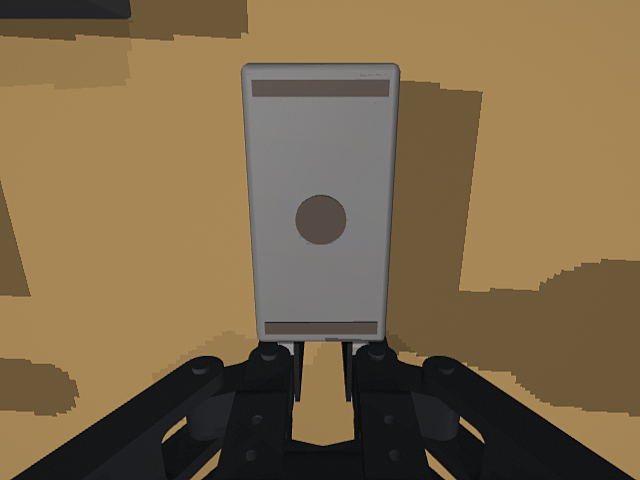

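The narrow foot is squared and centred on the fingers, with its end face at row 342. I'll push it to the long stop.

apply_moves:
  motion: "0 0 0 0.017 0 0 210;0 0 0 0.034 0 0 210;0 0 0 0.052 0 0 210;0 0 0 0.07 0 0 210;0 0 0 0.086 0 0 210"

```text
time_s: 14.75
eef_pos: [0.6096, -0.0383, 0.0149]
ee_rot: [[1.0, -0.001, -0.002], [-0.001, -1.0, -0.001], [-0.002, 0.001, -1.0]]
ft_force: [-4.1, 0.0, 3.1]
opening: 0.0151
```

apply_moves:
  motion: "0 0 0 0.004 0 0 210;0 0 0 0.008 0 0 210;0 0 0 0.012 0 0 210;0 0 0 0.014 0 0 210"

```text
time_s: 15.25
eef_pos: [0.6195, -0.0383, 0.0146]
ee_rot: [[1.0, -0.001, -0.012], [-0.001, -1.0, -0.001], [-0.012, 0.001, -1.0]]
ft_force: [-27.1, -0.4, 14.5]
opening: 0.015
```

```bash
python3 -c "
from h import *; go(.619,-.036,.017,0)
s=wsnap(); feet(s,'wrist',None,(670,-38))"
```

```text
t 15.25 pos [ 0.6195 -0.0383  0.0146] F [-27.1  -0.4  14.5] op 0.015 -> 0.0007 0.0124 -0.0009 -0.0006 -0.0023 -0.0024 len 0.003
narrow 0.56 [ 6.704e+02 -3.840e+01 -1.000e-01] 0.049
```

apply_moves:
  motion: "0 0.006 0 -0.03 0 0 195;0 0.012 -0.18 -0.03 0 -0.06 195;0 0.012 -0.36 -0.01 0.02 -0.085 195;0 0.012 -0.54 0.02 0.035 -0.085 195;0 0.012 -0.72 0.049 0.05 -0.085 195"

```text
time_s: 15.98
eef_pos: [0.6711, -0.0889, 0.1001]
ee_rot: [[0.749, 0.663, 0.002], [0.663, -0.749, 0.003], [0.004, -0.001, -1.0]]
ft_force: [-0.1, 0.4, -0.7]
opening: 0.0202
```

```bash
python3 -c "
from h import *; go(.669,-.087,.1,90)"
```

```text
t 15.97 pos [ 0.6711 -0.0889  0.1001] F [-0.1  0.4 -0.7] op 0.0202 -> 0.0007 -0.0038 -0.8459 -0.0003 -0.0028 0.0001 len 0.003
```

apply_moves:
  motion: "0 0 -0.18 0 -0.002 0 195;0 0 -0.36 0 -0.002 0 195;0 -0.002 -0.54 0 -0.002 0 195;0 -0.004 -0.72 0 -0.002 0 195;0 -0.004 -0.846 0 -0.002 0 195"

```text
time_s: 16.6
eef_pos: [0.6702, -0.0874, 0.0999]
ee_rot: [[-0.005, 1.0, 0.002], [1.0, 0.005, -0.001], [-0.001, 0.002, -1.0]]
ft_force: [-1.4, 1.1, 0.6]
opening: 0.0201
```

```bash
python3 -c "
from h import *; go(.669,-.087,.017,90)
s=wsnap(); feet(s,'wrist',(670,70),(670,-38))"
```

```text
t 16.6 pos [ 0.6702 -0.0874  0.0999] F [-1.4  1.1  0.6] op 0.0201 -> 0.002 0.0005 0.005 0.0004 -0.0013 0.0829 len 0.083
wide 0.78 [ 6.706e+02  7.020e+01 -1.000e-01] 0.023
narrow 0.68 [ 6.713e+02 -3.820e+01  2.000e-01] 0.044
```

Both are as expected. Descend and push the narrow foot +y, about 62 mm to contact.

apply_moves:
  motion: "0 0 0.005 0 -0.001 0.055 195;0 0 0.005 0 -0.001 0.083 195;0 0 0.005 0 -0.001 0.083 195"

```text
time_s: 17.12
eef_pos: [0.667, -0.0871, 0.0132]
ee_rot: [[0.009, 1.0, -0.005], [1.0, -0.009, 0.001], [0.001, -0.005, -1.0]]
ft_force: [-0.8, -0.1, 0.7]
opening: 0.0203
```

apply_moves:
  motion: "0 0 0 0.012 0 0 195;0 0 0 0.024 0 0 195;0 0 0 0.036 0 0 195;0 0 0 0.046 0 0 195;0 0 0 0.054 0 0 195"

```text
time_s: 17.75
eef_pos: [0.6683, -0.0334, 0.0152]
ee_rot: [[0.009, 1.0, -0.002], [1.0, -0.009, -0.002], [-0.002, -0.002, -1.0]]
ft_force: [-0.9, -6.3, 5.3]
opening: 0.0201
```

```bash
python3 -c "
from h import *; go(.669,-.0254,.017,90)
s=wsnap(); feet(s,'wrist',(670,70),(670,0))"
```

```text
t 17.75 pos [ 0.6683 -0.0334  0.0152] F [-0.9 -6.3  5.3] op 0.0201 -> -0.002 0.0016 -0.0095 0.008 0.0006 -0.0018 len 0.008
wide 0.82 [ 6.711e+02  7.040e+01 -1.000e-01] 0.027
narrow 0.94 [670.7  -4.   -0.8] 0.078
```

apply_moves:
  motion: "0 0 -0.009 0.004 0 0 195;0 0 -0.009 0.007 0 0 195;0 0 -0.009 0.01 0 0 195;0 0 -0.009 0.0115 0 0 195"

```text
time_s: 18.4
eef_pos: [0.6682, -0.0257, 0.0145]
ee_rot: [[0.002, 1.0, -0.003], [1.0, -0.002, -0.007], [-0.007, -0.003, -1.0]]
ft_force: [-1.2, -20.8, 1.6]
opening: 0.0203
```

```bash
python3 -c "
from h import *; go(.669,-.0254,.017,90)
s=wsnap('w6.png'); feet(s,'wrist',(670,70),(670,4))"
```

```text
t 18.4 pos [ 0.6682 -0.0257  0.0145] F [ -1.2 -20.8   1.6] op 0.0203 -> -0.0027 0.0072 -0.0023 0.0003 0.0008 -0.0026 len 0.003
wide 0.83 [ 6.706e+02  7.070e+01 -3.000e-01] 0.028
narrow 0.79 [ 6.702e+02  2.700e+00 -1.000e-01] 0.298
```

View pics/w6.png

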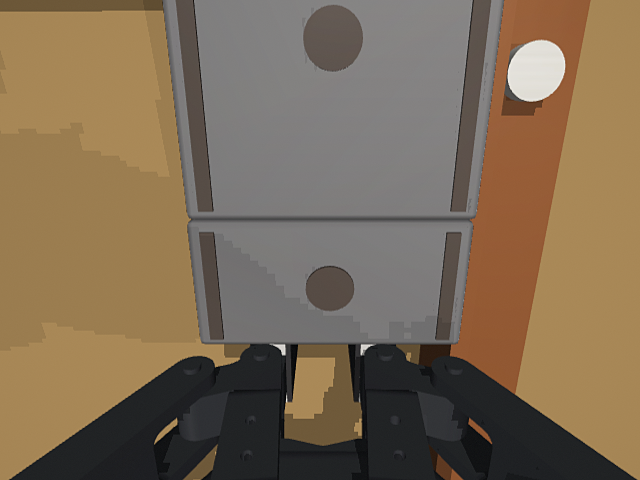

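The two feet touch along row 218 with no visible wedge. The narrow foot's right edge looks a hair (≤1 mm) off the long stop, so I'll press its end once more.

apply_moves:
  motion: "0 0 0 -0.02 0 0 210;0 0 0.18 -0.02 0 -0.06 210;0 0 0.36 0 -0.03 -0.085 210;0 0 0.54 0.015 -0.055 -0.085 210;0 0 0.72 0.029 -0.075 -0.085 210"

```text
time_s: 19.18
eef_pos: [0.5927, 0.0048, 0.0997]
ee_rot: [[0.665, 0.746, -0.002], [0.746, -0.665, -0.005], [-0.005, 0.002, -1.0]]
ft_force: [0.1, 1.0, -0.7]
opening: 0.0148
```

```bash
python3 -c "
from h import *; go(.592,.003,.1,0)"
```

```text
t 19.18 pos [0.5927 0.0048 0.0997] F [ 0.1  1.  -0.7] op 0.0148 -> 0.0038 0.0045 0.8427 -0.0018 0.0007 -0.0003 len 0.002
```

apply_moves:
  motion: "0 0 0.18 -0.001 0.001 0 210;0 0 0.36 -0.001 0.001 0 210;0.002 0.002 0.54 -0.001 0.001 0 210;0.004 0.004 0.72 -0.001 0.001 0 210;0.004 0.004 0.843 -0.001 0.001 0 210"

```text
time_s: 19.8
eef_pos: [0.5925, 0.0036, 0.0992]
ee_rot: [[1.0, -0.005, -0.001], [-0.005, -1.0, 0.001], [-0.001, -0.001, -1.0]]
ft_force: [0.3, -0.2, -0.6]
opening: 0.0148
```

apply_moves:
  motion: "0 0 0 0 0 0.055 210;0 0 0 0 0 0.083 210;0 0 0 0 0 0.083 210;0 0 0 0.015 0 0.083 210"

```text
time_s: 20.3
eef_pos: [0.6076, 0.0038, 0.0174]
ee_rot: [[1.0, -0.004, -0.001], [-0.004, -1.0, 0.002], [-0.001, -0.002, -1.0]]
ft_force: [0.8, 1.4, 0.5]
opening: 0.015
```

```bash
python3 -c "
from h import *; go(.62,.003,.017,0)"
```

```text
t 20.3 pos [0.6076 0.0038 0.0174] F [0.8 1.4 0.5] op 0.015 -> -0.0021 0.0009 -0.0045 0.0124 0.0008 0.0003 len 0.012
```

apply_moves:
  motion: "0 0 -0.004 0.006 0.002 0 210;0 0 -0.004 0.01 0.002 0 210;0 0 -0.004 0.014 0.002 0 210;0 0 -0.004 0.0165 0.002 0 210"

```text
time_s: 20.8
eef_pos: [0.6197, 0.0016, 0.0184]
ee_rot: [[1.0, -0.0, -0.012], [-0.0, -1.0, 0.002], [-0.012, -0.002, -1.0]]
ft_force: [-30.1, -1.2, 18.7]
opening: 0.0152
```

```bash
python3 -c "
from h import *; go(.62,.003,.017,0)
s=wsnap(); feet(s,'wrist',None,(670,4))"
```

```text
t 20.8 pos [0.6197 0.0016 0.0184] F [-30.1  -1.2  18.7] op 0.0152 -> -0.0019 0.0122 -0.0004 0.0004 -0.0014 0.0014 len 0.002
narrow 0.74 [ 6.704e+02  4.600e+00 -1.000e-01] 0.042
```

apply_moves:
  motion: "0 0.006 0 -0.03 0 0 210;0 0.012 0 -0.035 0 -0.06 210;0 0.012 0 -0.03 0 -0.12 210;0 0.012 0 0 -0.02 -0.16 210;0 0.012 0 0.04 -0.03 -0.16 210"

```text
time_s: 21.52
eef_pos: [0.6639, 0.0321, 0.1854]
ee_rot: [[1.0, 0.0, 0.011], [0.0, -1.0, 0.002], [0.011, -0.002, -1.0]]
ft_force: [0.3, -0.2, 0.4]
opening: 0.015
```

apply_moves:
  motion: "0 0 0 0 0 0 210;0 0 0 0 0 0 210;0 0 0 0 0 0 210"

```text
time_s: 21.9
eef_pos: [0.6632, 0.0318, 0.1861]
ee_rot: [[1.0, -0.0, 0.011], [-0.0, -1.0, 0.002], [0.011, -0.002, -1.0]]
ft_force: [0.1, 0.5, -0.3]
opening: 0.0151
```

Run:
```python
from h import *
go(.62,.003,.017,0)
s=wsnap('w7.png'); feet(s,'wrist',(670,70),(670,5))
f=s['frame']; 
cv2.imwrite('pics/w7.png',cv2.resize(f[40:360,80:560],None,fx=1.65,fy=1.65,interpolation=cv2.INTER_CUBIC)[:,:,::-1])
t=snap('top')
for n,z in [('slug',.045),('bolt',.03),('can',.115),('hammer',0),('wrench',0),('bottle',.2)]:
    d=ctrl.search_frame(n,'top'); print(n,[np.round(x['box']).tolist() for x in d[:1]])
```

```text
t 21.9 pos [0.6632 0.0318 0.1861] F [ 0.1  0.5 -0.3] op 0.0151 -> -0.0021 -0.0113 -0.0003 -0.0451 0.0292 0.1685 len 0.177
wide 0.56 [6.684e+02 6.970e+01 3.000e-01] 0.067
narrow 0.89 [6.691e+02 5.300e+00 3.000e-01] 0.108
slug [[285.0, 258.0, 290.0, 269.0]]
bolt [[442.0, 246.0, 459.0, 260.0]]
can [[201.0, 240.0, 233.0, 268.0]]
hammer [[463.0, 259.0, 522.0, 349.0]]
wrench [[158.0, 271.0, 189.0, 330.0]]
bottle [[184.0, 178.0, 222.0, 214.0]]
```

View pics/w7.png

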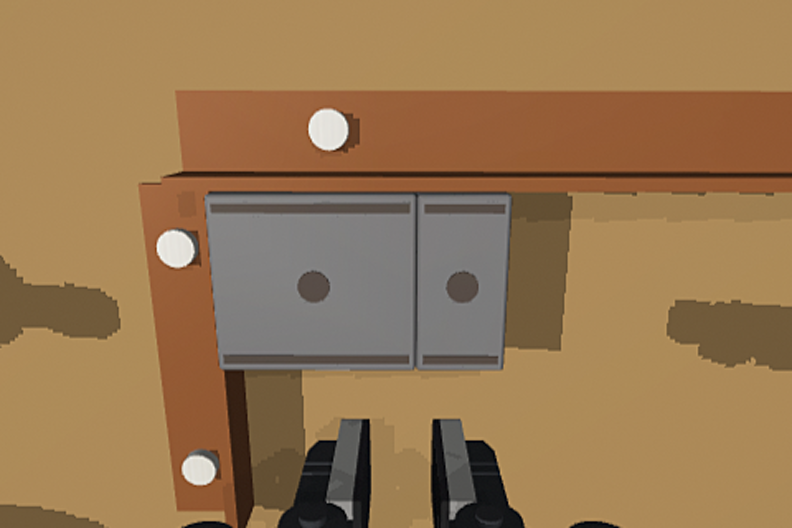

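Both feet are tight against the long stop (row ~193). The wide foot's left edge is on the short stop, the joint at column 416 is a hairline, and the rear ends are flush at row ~369. I'm handing in.

```bash
python3 -c "
from h import *; print(ctrl.sign_off())"
```

```text
the job is handed in; nothing more can be done
None
```

The job is handed in at about 22 s of the 72 s allowed, with the gripper clear of everything.

**What I did:** I pushed the wide foot square to the long stop, slid it along that stop to the short one, then pressed it against the long stop again. After that I pushed the narrow foot to the long stop, slid it against the wide foot, and pressed its end once more. Everything was pushed along the bench with the fingertips; nothing was gripped or lifted. Seating forces at the wrist were about 20–40 N.

**Last checks:**
- **Final picture:** both feet are tight on the long stop, the wide foot is on the short stop, and the joint between them is a hairline with the rear ends flush.
- **Pose fits:** the last close fits put the wide foot at (670.7, 69.5) mm and the narrow foot at (670.4, 4.6) mm. From the measured corner, home is about (670.7, 70.2) and (670.7, 5.2).
- **Disagreement:** the fits from the final, higher view read up to 2 mm short in x and were poorer (6.7% and 10.8% mask mismatch). I put that down to the fit and the calibration, since the picture and the contact forces show both feet seated.
- **Bystanders:** in the last top view the bolt, can, hammer and wrench boxes match the start within about 3 pixels. The bottle and slug boxes differed by up to about 6 pixels. I took that as detection noise, because the arm never went near either one.

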